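# Sweep the drilled stone cores off the drilling bed into the catch pan

### The job

With the closed fingers, sweep the three loose stone cores across the drilling bed and over its edge into the empty open catch pan at its side (not towards the wooden bit rack on the other side). Only push them gently along: do not grip any of them or pick them up. Leave the core bit and the step block on the bed standing where they are.

Things in the scene. Friction and masses are not known exactly. Their poses are not given: they have to be found in the camera images.
- bed: drilling bed: fixed flat aluminium block, 240 (x) by 300 (y) by 55 high, two thin dark lines (flush, only seen) drawn along y on its top. Origin: centre of its underside, on the bench. Along its near and far edges (x = -120 to -112 and +112 to +120) runs a dark lip 10 high above the flat top; the two y ends (y = -150 and +150) are open and flush. One end meets the catch pan, the other the bit rack (which is which varies).
- pan: catch pan: fixed, empty, open-topped grey plastic tray, 230 (x) by 110 (y) by 52 high, walls and floor 3 thick. Origin: centre of its underside; axes parallel to the bed's. Its long side lies 2 beyond one open end of the bed, so its centre is 207 from the bed's centre along the bed's +y or -y; its rim is 3 lower than the bed's top.
- rack: bit rack: fixed solid dark wooden block, 230 (x) by 110 (y) by 62 high, with a row of four steel bits along its middle, the highest reaching 102 above the bench. Origin: centre of its underside; axes parallel to the bed's. It stands at the end of the bed opposite the pan, 7 higher than the bed's top.
- core1: stone core (drilled-out plug): solid flat disc of plain grey stone, diameter 38, height 16, about 47 g, lying flat and loose on the bed. Origin: centre of its underside as it lies at the start; z up along its axis. Starts on the bed's near half (bed x about -68).
- core2: stone core (drilled-out plug): solid flat disc of plain grey stone, diameter 38, height 16, about 47 g, lying flat and loose on the bed. Origin: centre of its underside as it lies at the start; z up along its axis. Starts on the bed's near half (bed x about -68), about 120 from the other near one along the bed's y.
- core3: stone core (drilled-out plug): solid flat disc of plain grey stone, diameter 38, height 16, about 47 g, lying flat and loose on the bed. Origin: centre of its underside as it lies at the start; z up along its axis. Starts on the bed's far half (bed x about +68).
- bit: core bit, not to be moved: loose bright steel cup, mouth down, diameter 36 and 28 high, narrowing to a shank of diameter 14, 50 high in all, 150 g. Stands upright on the bed's middle line (bed x about 0). Origin: centre of its underside.
- step: step block, not to be moved: loose dark steel stair of three steps, 34 (x) by 48 (y) by 32 high, 250 g, on the bed's middle line (bed x about 0). Origin: centre of its underside.
Not all that is in view belongs to the job. Leave any green or orange look-alike of the core1 alone. What is shaped like the core3 but turquoise is not meant.

How it is judged:
By the outcome, as a careful person would: the job done as asked, in the order asked, and still so for the second after the job is handed in, with the robot touching nothing.
It also fails if it takes over 54 s, if anything falls off the work surface, if the arm or the gripper's body presses on something with over 40 N, if the wrist force passes 120 N, or if a joint passes its speed limit or range.

### The arm

A 6-joint arm with a two-finger parallel gripper is mounted at the origin on the work surface. World frame = base frame: x ahead of the robot, y to its left, z up, the work surface at z = 0. Lengths are in mm, angles in rad, forces in N, time in s.
With the tool pointing down it reaches from about 275 to 1000 mm from the base axis. Payload 8.4 kg.
Tool frame: the origin (TCP) lies between the finger pads; the fingertips stand r.finger_overhang ahead of it and the grasp point (between the pads) is the TCP (r.finger_overhang is the distance from the TCP to the fingertips, in mm); z points along the fingers, y is the line along which they close (so a half turn about z gives the same grasp; the last joint's range is limited). The gripper opens to 85 mm and grips with 20 to 120 N. Pads are 22 mm wide; open, the fingers measure 114 mm over their backs; the gripper's body (76 mm by 85 mm) begins 54 mm behind the grasp point. The pads swing forward as they close: fully open they stand 13 mm farther back than shut.
Start: joints at [1.224, 0.353, 1.633, -0, 1.155, -0.002], TCP at [211.254, 588.217, 250.281] pointing down, gripper open.
Joint ranges: [-2.63, 2.63], [-0.92, 2.1], [0.06, 2.66], [-1.3, 4.44], [0, 2.69], [-3.02, 3.02]. Speed limits (rad/s): [2.22, 2.22, 2.79, 3.14, 3.14, 3.14].

### API

Orientations are given as [roll, pitch, yaw] about the fixed x, y, z axes, in that order (R = Rz(yaw) Ry(pitch) Rx(roll)).
In Python, from rig import r, cams, sign_off gives the robot as it stands.
- The arm moves only by the shell command python3 -m crank 'ROWS' [FORCE]. ROWS is JSON, a list of rows, each a list of 7 numbers: the shift along the tool's x, y, z in m, then the turn, a rotation vector about the tool's x, y, z in rad, then the closure, from 0 (fully open) to 1 (shut). In form: [[dx, dy, dz, ax, ay, az, gripper], ...]. A call has 1 to 5 rows; each row is the pose to reach, as a shift and turn from the pose commanded when the call began, along the tool's axes at that moment; what a row does not reach only later rows make up. A row lasts 1/10 s, in which the tool goes at most 50 mm and 8.59 degrees, less where a joint would pass 70% of its speed; a pose out of reach is approached as far as the arm can. A call with a gripper value outside its range is refused whole. The fingers move at their own pace and stop on an object; FORCE is the grip in N (left out, the last holds). Time passes only in rows, so rows that repeat a pose let the fingers close. It gives the time, the measured TCP pose, the force, the opening and the grip force at its end, in the units of the state.
- r.sense(): the state, without advancing time (a new reading comes with each control period).
- cams.grab_frame(name): name is "scene" or "side" or "wrist"; returns a dict with "image" (420x560x3 uint8, red, green, blue), "fx", "fy", "cx", "cy" (pixels), "D" ([k1, k2, p1, p2, k3] as OpenCV has them; the pictures are not rectified), "position" and "orientation" of the camera in the world. Camera axes: x right, y down, z forward; pixel columns grow to the right and rows downward; lengths in mm; the calibration is good to about 2 mm. A picture is of the moment at which its call begins. There is no depth.
- sign_off(): hands the job in; it is judged then, once.
The state is a dict: "clock": time; "qpos": joint angles; "qvel": joint speeds; "joint_efforts": joint torques, N m; "eef_pos": TCP position; "tcp_rot": TCP orientation; "contact_force": force on the tool from outside, world axes, zero at the start; "wrist_torque": the same for the moment, N m; "opening": opening from 0.0 (shut) to 1.0 (fully open); "grasp_force": force on a finger pad.
Only numpy, scipy, OpenCV 4.12 (cv2) and the standard library are available. Lean on these libraries where they do the work, as an engineer would, in place of code of your own. Each camera call takes 0.05 s, during which the arm holds its last target. There are 200 camera calls.

## Working session

There is one attempt and no reset: what is moved stays moved. The work goes in short steps, Python scripts to look and compute and a shell command to move; the robot and the scene stay as the last step left them, time stands still between calls to the robot, and variables do not carry over. Pictures are saved under pics/ and viewed, at most 10 in all, crops included, and the job is handed in when it is done.

```bash
mkdir -p pics; python3 - <<'E'
from rig import r,cams
import cv2,pickle
s=r.sense();print(s['clock'],s['eef_pos'],s['tcp_rot'],r.finger_overhang,s['opening'])
F={}
for n in("scene","side"):
    f=cams.grab_frame(n);F[n]=f;cv2.imwrite(f'pics/{n}0.png',f['image'][:,:,::-1]);print(n,f['position'],f['orientation'],f['fx'],f['D'])
pickle.dump(F,open('f0.pkl','wb'))
E
```

```text
0.0 [211.09555354 587.78698353 249.56597064] [-3.14020896e+00 -1.42917193e-05  2.79676099e+00] 19.0 0.9981888055271598
scene [ 846.26145721 -214.390172    567.919718  ] [-2.43654160e+00 -2.06377449e-03  9.69310924e-01] 383.64394258891974 [-0.01697889  0.          0.          0.          0.        ]
side [389.08539557 789.90738795 677.48564242] [-2.26259072e+00 -1.53660919e-03 -2.99497114e+00] 433.43569732326455 [0.04151356 0.         0.         0.         0.        ]
```

View pics/scene0.png

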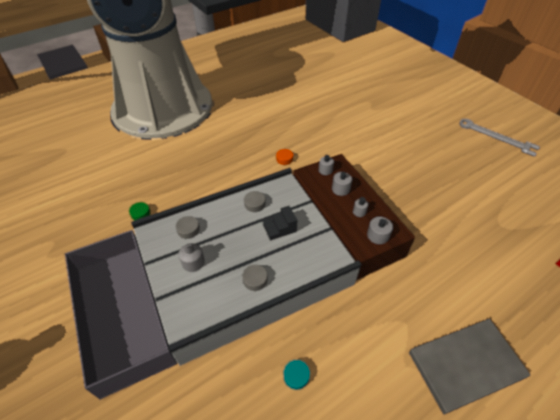

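View pics/side0.png

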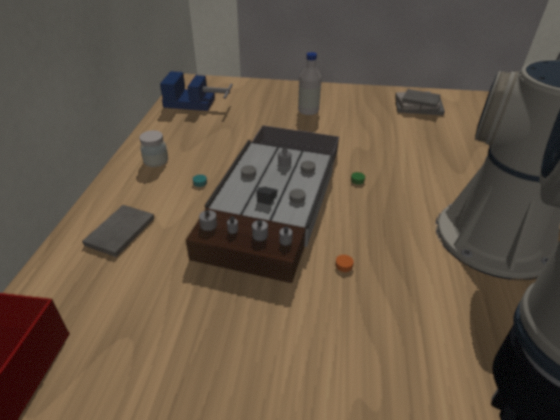

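The scene image shows the pan on the left at (120,310) and the rack on the right at (350,210).
- **Grey cores on the bed:** (187,227), (255,201) and (255,277).
- **Look-alikes off the bed:** green (140,211), orange (285,156) and turquoise (297,373).
- **Leave in place:** bit (191,258) and step block (281,223).

I choose the three grey cores and will check them in one close crop.

```bash
cat > h.py <<'E'
import numpy as np,cv2
from scipy.spatial.transform import Rotation as R
def ray(f,uv,z):
    K=np.array([[f['fx'],0,f['cx']],[0,f['fy'],f['cy']],[0,0,1]])
    p=cv2.undistortPoints(np.array([[uv]],float),K,np.array(f['D']))[0,0]
    d=R.from_euler('xyz',f['orientation']).as_matrix()@[p[0],p[1],1]
    c=np.array(f['position']);return (c+d*(z-c[2])/d[2])[:2]
def proj(f,P):
    K=np.array([[f['fx'],0,f['cx']],[0,f['fy'],f['cy']],[0,0,1]])
    M=R.from_euler('xyz',f['orientation']).as_matrix().T
    return cv2.projectPoints(np.array(P,float),cv2.Rodrigues(M)[0],-M@np.array(f['position']),K,np.array(f['D']))[0][:,0]
E
python3 - <<'E'
import pickle,cv2
from h import *
F=pickle.load(open('f0.pkl','rb'));f=F['scene']
for n,uv,z in[('cA',(187,225),71),('cB',(255,199),71),('cC',(255,275),71),('bitshank',(190,247),105),('sA',(308,166),71),('sB',(297.5,194),71),('sC',(248,171),71)]:
    print(n,ray(F['side' if n[0]=='s' else 'scene'],uv,z).round(1))
im=f['image'][150:380,100:420,::-1];cv2.imwrite('pics/crop0.png',cv2.resize(im,None,fx=2.5,fy=2.5,interpolation=cv2.INTER_CUBIC))
E
```

```text
cA [ 438.7 -124.4]
cB [453.1  -2.1]
cC [581.6 -81.7]
bitshank [ 506.4 -144.5]
sA [ 433.9 -116.9]
sB [448.   1.]
sC [577.9 -73.2]
```

View pics/crop0.png

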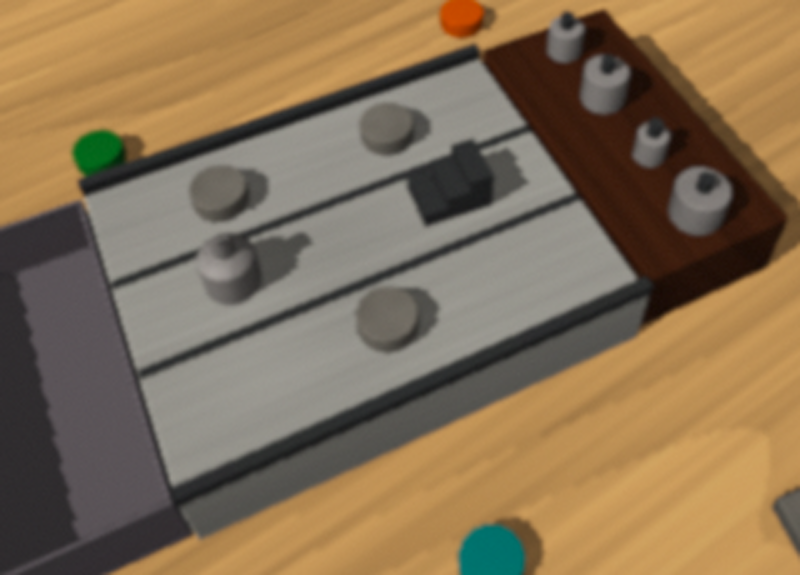

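The crop confirms three plain grey cores, at crop (219,190), (386,127) and (388,317). The bit is at (229,268), the step block at (450,180), and the pan is on the left. Next I work out the bed frame.

```bash
python3 - <<'E'
import pickle
from h import *
F=pickle.load(open('f0.pkl','rb'));f=F['scene']
px=lambda u,v:(100+u/2.5-.3,150+v/2.5-.3)
cor=[px(82,184),px(478,48),px(650,284),px(178,496)]
bed=[(-120,-150),(-120,150),(120,150),(120,-150)]
from scipy.optimize import least_squares
def res(p):
    c,s=np.cos(p[2]),np.sin(p[2]);P=[(p[0]+c*x-s*y,p[1]+s*x+c*y,65) for x,y in bed]
    return (proj(f,P)-cor).ravel()
o=least_squares(res,[510,-60,-.1]);p=o.x;print(p,o.fun.round(1))
c,s=np.cos(p[2]),np.sin(p[2]);Rm=np.array([[c,s],[-s,c]])
for n,uv,z in[('A',px(219,186),71),('B',px(386,122),71),('C',px(388,310),71),('bitcup',px(229,253),83),('bitshank',px(224,241),105)]:
    w=ray(f,uv,z);print(n,w.round(1),(Rm@(w-p[:2])).round(1))
for q in [(170,165)]:pass
E
```

```text
[ 5.13860213e+02 -6.57540183e+01 -1.42522837e-01] [-1.3 -2.  -0.2 -2.3  2.   0.3 -0.6  1.6]
A [ 437.3 -123.1] [-67.6 -67.7]
B [451.2  -2.7] [-71.   53.5]
C [579.7 -80.7] [67.3 -5.4]
bitcup [ 497.9 -142.7] [ -4.9 -78.4]
bitshank [ 504.3 -144.6] [  1.8 -79.4]
```

```bash
python3 -m crank '[[-0.03,-0.032,0,0,0,0,1],[-0.06,-0.065,0,0,0,0,1],[-0.09,-0.097,0,0,0,0,1],[-0.125,-0.13,0,0,0,0,1],[-0.156,-0.163,0,0,0,0,1]]' 30
python3 -m crank '[[-0.03,-0.032,0,0,0,0,1],[-0.06,-0.065,0,0,0,0,1],[-0.09,-0.097,0,0,0,0,1],[-0.125,-0.13,0,0,0,0,1],[-0.156,-0.163,0,0,0,0,1]]'
python3 -m crank '[[-0.03,-0.032,0,0,0,0,1],[-0.06,-0.065,0,0,0,0,1],[-0.09,-0.097,0,0,0,0,1],[-0.125,-0.13,0,0,0,0,1],[-0.156,-0.163,0,0,0,0,1]]'
python3 -m crank '[[0,0,0,0,0,0.14,1],[0,0,0,0,0,0.28,1],[0,0,0,0,0,0.42,1],[0,0,0,0,0,0.56,1],[0,0,0,0,0,0.684,1]]'
python3 -m crank '[[0,0,0,0,0,0.14,1],[0,0,0,0,0,0.28,1],[0,0,0,0,0,0.42,1],[0,0,0,0,0,0.56,1],[0,0,0,0,0,0.684,1]]'
python3 -m crank '[[0,0,0,0,0,0,1],[0,0,0,0,0,0,1]]'
python3 - <<'E'
from rig import r,cams
import cv2,pickle
s=r.sense();print(s['clock'],s['eef_pos'],s['tcp_rot'],s['opening'],s['contact_force'])
f=cams.grab_frame('wrist');cv2.imwrite('pics/w1.png',f['image'][:,:,::-1]);print(f['position'],f['orientation'])
pickle.dump(f,open('w1.pkl','wb'))
E
```

```text
clock: 0.6
eef_pos: [303.4, 380.2, 250.0]
tcp_rot: [-3.141, 0.0, 2.797]
contact_force: [0.5, 1.2, 0.1]
opening: 0.143
grasp_force: 0.0
clock: 1.1
eef_pos: [395.2, 174.1, 250.3]
tcp_rot: [3.141, 0.0, 2.797]
contact_force: [0.6, 0.9, -0.2]
opening: -0.003
grasp_force: 0.0
clock: 1.6
eef_pos: [487.0, -32.2, 250.3]
tcp_rot: [3.141, 0.0, 2.797]
contact_force: [0.8, 0.6, 0.4]
opening: 0.0
grasp_force: 0.0
clock: 2.1
eef_pos: [486.2, -30.3, 250.0]
tcp_rot: [-3.141, -0.0, 2.107]
contact_force: [0.7, 0.2, 0.2]
opening: 0.001
grasp_force: 0.0
clock: 2.6
eef_pos: [486.1, -30.2, 250.0]
tcp_rot: [-3.141, 0.0, 1.423]
contact_force: [0.4, 0.3, 0.2]
opening: 0.002
grasp_force: 0.0
clock: 2.8
eef_pos: [486.3, -30.2, 250.1]
tcp_rot: [-3.141, 0.0, 1.432]
contact_force: [-0.4, -0.4, 0.7]
opening: 0.002
grasp_force: 0.0
2.8 [486.26649959 -30.17298764 250.13029363] [-3.14120941e+00  2.15805810e-05  1.43240359e+00] 0.00234507087478954 [-0.38575084 -0.3509833   0.72232779]
[495.53597577  43.37156735 374.36297992] [ 2.84649464e+00  4.35052570e-04 -1.37904592e-01]
```

View pics/w1.png

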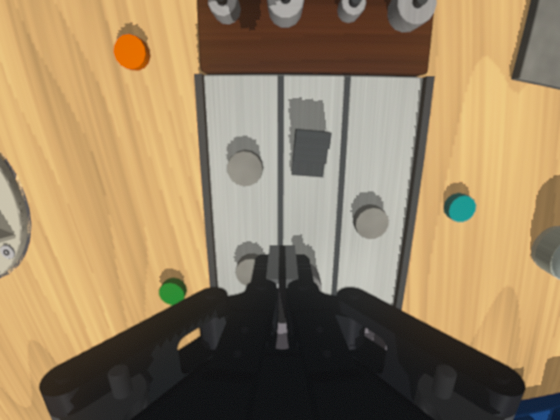

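The wrist view shows core B with its top at about (245,168), C at (371,221) and A half hidden at (249,268). The step block is at (311,152), the far ends of the lip are at (197,75) and (433,78), and the rack is at the top.

```bash
python3 - <<'E'
import pickle
from h import *
f=pickle.load(open('w1.pkl','rb'))
for n,uv,z in[('lipL',(197,75),65),('lipR',(433,77),65),('lipL2',(213,292),65),('lipR2',(399,304),65),('line1a',(281,76),55),('line1b',(283,240),55),('B',(246,168),71),('C',(372,221),71),('A',(249,268),71),('stepc',(311,152),80)]:
    print(n,ray(f,uv,z).round(1))
E
```

```text
lipL [417.9  95.7]
lipR [651.1  62.9]
lipL2 [ 383.5 -148.1]
lipR2 [ 610.7 -198.1]
line1a [500.2  84. ]
line1b [477.6 -95.2]
B [451.3  -2. ]
C [579.5 -79.4]
A [ 434.4 -118. ]
stepc [519.8   6.3]
```

```bash
python3 -m crank '[[-0.03,-0.02,0.03,0,0,0,1],[-0.053,-0.038,0.06,0,0,0,1],[-0.053,-0.038,0.1,0,0,0,1],[-0.053,-0.038,0.14,0,0,0,1],[-0.053,-0.038,0.16,0,0,0,1]]' | tr '\n' ' '
python3 -m crank '[[0,0,0.006,0,0,0,1],[0,0,0.011,0,0,0,1],[0,0,0.011,0,0,0,1]]' | tr '\n' ' '
python3 - <<'E'
from rig import cams
import cv2
a=cams.grab_frame('scene')['image'][170:340,110:350];b=cams.grab_frame('side')['image'][110:280,180:420]
cv2.imwrite('pics/s2.png',cv2.resize(cv2.hconcat([a,b])[:,:,::-1],(800,283)))
E
```

```text
clock: 3.35 eef_pos: [439.6, -77.3, 87.8] tcp_rot: [-3.139, -0.0, 1.431] contact_force: [-0.0, -0.1, 0.4] opening: 0.002 grasp_force: 0.0 clock: 3.65 eef_pos: [441.8, -77.3, 79.7] tcp_rot: [3.141, 0.0, 1.43] contact_force: [-0.2, 0.2, -0.3] opening: 0.003 grasp_force: 0.0
```

View pics/s2.png

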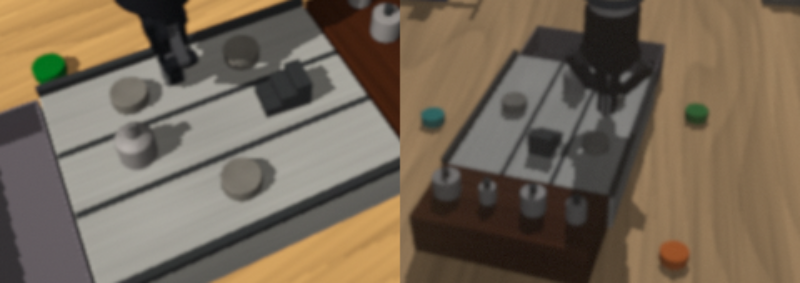

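The closed fingers at (175,72) are down between A (130,95) and B (240,52), clear of both and just above the bed. Now I push A.

```bash
for i in 1; do
python3 -m crank '[[-0.008,0,0,0,0,0,1],[-0.016,0,0,0,0,0,1],[-0.024,0,0,0,0,0,1],[-0.032,0,0,0,0,0,1],[-0.04,0,0,0,0,0,1]]' | tr '\n' ' '
python3 -m crank '[[-0.008,0,0,0,0,0,1],[-0.016,0,0,0,0,0,1],[-0.024,0,0,0,0,0,1],[-0.032,0,0,0,0,0,1],[-0.04,0,0,0,0,0,1]]' | tr '\n' ' '
done
python3 - <<'E'
from rig import cams
import cv2
a=cams.grab_frame('scene')['image'][170:340,70:310];b=cams.grab_frame('side')['image'][110:280,180:420]
cv2.imwrite('pics/s3.png',cv2.resize(cv2.hconcat([a,b])[:,:,::-1],(800,283)))
E
```

```text
clock: 4.25 eef_pos: [435.5, -117.8, 79.4] tcp_rot: [3.141, 0.0, 1.428] contact_force: [0.1, 0.3, 0.2] opening: -0.005 grasp_force: 0.2 clock: 4.75 eef_pos: [429.9, -157.1, 79.2] tcp_rot: [-3.141, -0.0, 1.429] contact_force: [-0.8, -0.4, -0.3] opening: -0.001 grasp_force: 0.2
```

View pics/s3.png

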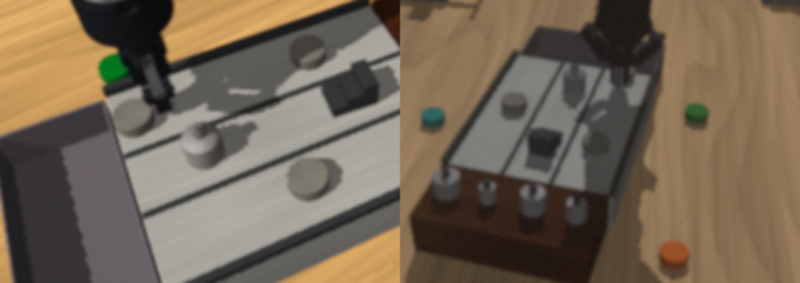

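A, at (135,117), is being pushed straight and is now at the pan edge; the bit is untouched. I push on past the edge, then lift.

```bash
python3 -m crank '[[-0.008,0,0,0,0,0,1],[-0.016,0,0,0,0,0,1],[-0.024,0,0,0,0,0,1],[-0.032,0,0,0,0,0,1],[-0.04,0,0,0,0,0,1]]' | tr '\n' ' '
python3 -m crank '[[-0.007,0,0,0,0,0,1],[-0.014,0,0,0,0,0,1],[-0.014,0,-0.02,0,0,0,1],[-0.014,0,-0.06,0,0,0,1],[-0.014,0,-0.1,0,0,0,1]]' | tr '\n' ' '
python3 -m crank '[[0.03,0,-0.02,0,0,0,1],[0.07,0,-0.02,0,0,0,1],[0.11,0,-0.02,0,0,0,1],[0.15,0,-0.02,0,0,0,1],[0.19,0,-0.02,0,0,0,1]]' | tr '\n' ' '
python3 - <<'E'
from rig import cams
import cv2
a=cams.grab_frame('scene')['image'][170:380,60:360];b=cams.grab_frame('side')['image'][80:290,150:450]
cv2.imwrite('pics/s4.png',cv2.resize(cv2.hconcat([a,b])[:,:,::-1],(800,280)))
E
```

```text
clock: 5.35 eef_pos: [424.2, -196.8, 79.3] tcp_rot: [3.142, 0.0, 1.429] contact_force: [0.2, 0.1, 0.3] opening: -0.002 grasp_force: 0.0 clock: 5.85 eef_pos: [421.6, -210.0, 179.9] tcp_rot: [-3.14, -0.001, 1.429] contact_force: [-0.3, -0.5, 0.0] opening: -0.001 grasp_force: 0.0 clock: 6.35 eef_pos: [449.3, -20.6, 199.5] tcp_rot: [3.141, -0.0, 1.428] contact_force: [-0.0, -0.0, -0.2] opening: -0.005 grasp_force: 0.0
```

View pics/s4.png

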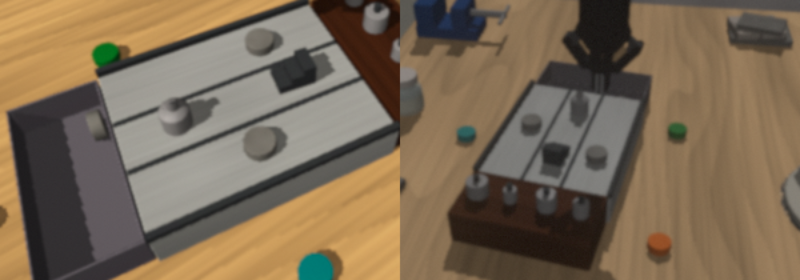

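A at (96,124) has dropped into the pan, B is at (260,40) and C at (260,142), and the bit and step block are unmoved. Next is B, going in from behind it.

```bash
python3 -m crank '[[0.03,0,0,0,0,0,1],[0.06,0,0,0,0,0,1],[0.06,0,0.03,0,0,0,1],[0.06,0,0.07,0,0,0,1],[0.06,0,0.1,0,0,0,1]]' | tr '\n' ' '
python3 -m crank '[[0,0,0.01,0,0,0,1],[0,0,0.02,0,0,0,1],[0,0,0.02,0,0,0,1]]' | tr '\n' ' '
python3 -m crank '[[-0.008,0,0,0,0,0,1],[-0.016,0,0,0,0,0,1],[-0.024,0,0,0,0,0,1],[-0.032,0,0,0,0,0,1],[-0.04,0,0,0,0,0,1]]' | tr '\n' ' '
python3 -m crank '[[-0.01,0,0,0,0,0,1],[-0.02,0,0,0,0,0,1],[-0.03,0,0,0,0,0,1],[-0.04,0,0,0,0,0,1],[-0.05,0,0,0,0,0,1]]' | tr '\n' ' '
python3 -m crank '[[-0.01,0,0,0,0,0,1],[-0.02,0,0,0,0,0,1],[-0.03,0,0,0,0,0,1],[-0.04,0,0,0,0,0,1],[-0.05,0,0,0,0,0,1]]' | tr '\n' ' '
python3 - <<'E'
from rig import cams
import cv2
a=cams.grab_frame('scene')['image'][170:380,60:360];b=cams.grab_frame('side')['image'][80:290,150:450]
cv2.imwrite('pics/s5.png',cv2.resize(cv2.hconcat([a,b])[:,:,::-1],(800,280)))
E
```

```text
clock: 6.95 eef_pos: [457.4, 37.0, 97.8] tcp_rot: [-3.141, 0.0, 1.429] contact_force: [0.1, 0.7, -0.5] opening: -0.001 grasp_force: 0.0 clock: 7.25 eef_pos: [457.8, 37.2, 79.0] tcp_rot: [-3.141, 0.0, 1.428] contact_force: [0.3, -0.1, -0.4] opening: -0.0 grasp_force: 0.0 clock: 7.75 eef_pos: [452.1, -2.9, 79.7] tcp_rot: [3.141, -0.0, 1.428] contact_force: [0.6, 0.3, -0.4] opening: 0.005 grasp_force: 0.2 clock: 8.25 eef_pos: [444.8, -52.4, 79.2] tcp_rot: [-3.141, -0.0, 1.429] contact_force: [-0.2, 0.5, 0.0] opening: -0.003 grasp_force: 0.2 clock: 8.75 eef_pos: [437.8, -101.8, 79.3] tcp_rot: [-3.142, 0.0, 1.429] contact_force: [-0.1, -0.6, -0.1] opening: -0.0 grasp_force: 0.1
```

View pics/s5.png

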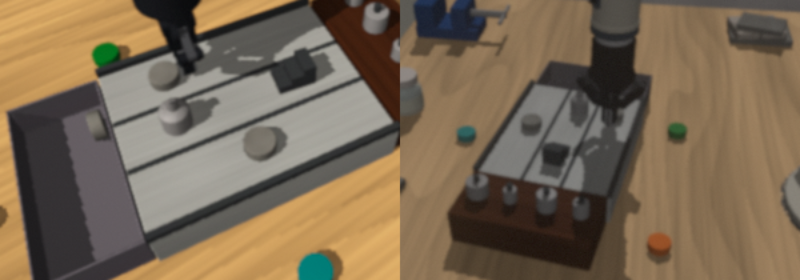

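B at (165,75) is moving straight, clear of the bit. I push it over the edge, lift, and move behind C.

```bash
python3 -m crank '[[-0.01,0,0,0,0,0,1],[-0.02,0,0,0,0,0,1],[-0.03,0,0,0,0,0,1],[-0.04,0,0,0,0,0,1],[-0.05,0,0,0,0,0,1]]' | tr '\n' ' '
python3 -m crank '[[-0.008,0,0,0,0,0,1],[-0.016,0,0,0,0,0,1],[-0.024,0,0,0,0,0,1],[-0.032,0,0,0,0,0,1],[-0.04,0,0,0,0,0,1]]' | tr '\n' ' '
python3 -m crank '[[-0.008,0,0,0,0,0,1],[-0.016,0,0,0,0,0,1],[-0.016,0,-0.02,0,0,0,1],[-0.016,0,-0.06,0,0,0,1],[-0.016,0,-0.1,0,0,0,1]]' | tr '\n' ' '
python3 -m crank '[[0.03,0.02,-0.01,0,0,0,1],[0.06,0.045,-0.01,0,0,0,1],[0.095,0.068,-0.01,0,0,0,1],[0.13,0.092,-0.01,0,0,0,1],[0.16,0.115,-0.01,0,0,0,1]]' | tr '\n' ' '
python3 -m crank '[[0.02,0.013,0,0,0,0,1],[0.033,0.022,0,0,0,0,1],[0.033,0.022,0,0,0,0,1]]' | tr '\n' ' '
python3 - <<'E'
from rig import cams
import cv2
a=cams.grab_frame('scene')['image'][170:380,60:360];b=cams.grab_frame('side')['image'][80:290,150:450]
cv2.imwrite('pics/s6.png',cv2.resize(cv2.hconcat([a,b])[:,:,::-1],(800,280)))
E
```

```text
clock: 9.35 eef_pos: [430.7, -151.4, 79.3] tcp_rot: [-3.142, 0.0, 1.429] contact_force: [0.2, 0.5, -1.0] opening: 0.002 grasp_force: 0.1 clock: 9.85 eef_pos: [425.1, -190.8, 79.3] tcp_rot: [-3.142, 0.0, 1.429] contact_force: [0.0, 0.3, -0.4] opening: 0.002 grasp_force: 0.1 clock: 10.35 eef_pos: [422.2, -206.1, 179.9] tcp_rot: [-3.14, -0.001, 1.429] contact_force: [-0.2, -0.7, 0.9] opening: 0.001 grasp_force: 0.0 clock: 10.85 eef_pos: [560.5, -62.5, 189.4] tcp_rot: [3.141, -0.0, 1.429] contact_force: [0.5, -0.1, 0.9] opening: -0.0 grasp_force: 0.0 clock: 11.15 eef_pos: [586.8, -33.4, 189.1] tcp_rot: [3.141, -0.0, 1.43] contact_force: [-0.2, -1.1, 0.6] opening: 0.001 grasp_force: 0.0
```

View pics/s6.png

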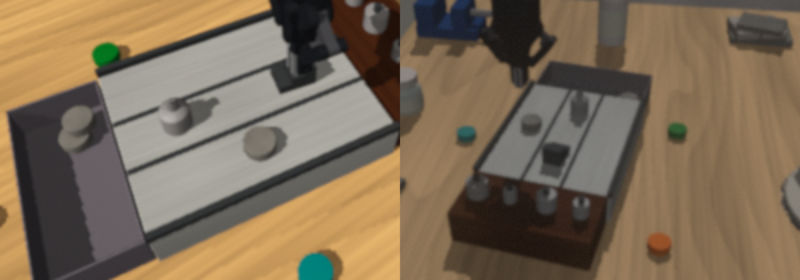

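A and B are both flat in the pan at (75,130), and C is still at (260,142). I descend behind C and push it.

```bash
python3 -m crank '[[0,0,0.03,0,0,0,1],[0,0,0.06,0,0,0,1],[0,0,0.09,0,0,0,1],[0,0,0.11,0,0,0,1],[0,0,0.11,0,0,0,1]]' | tr '\n' ' '
python3 -m crank '[[-0.008,0,0,0,0,0,1],[-0.016,0,0,0,0,0,1],[-0.024,0,0,0,0,0,1],[-0.032,0,0,0,0,0,1],[-0.04,0,0,0,0,0,1]]' | tr '\n' ' '
python3 -m crank '[[-0.01,0,0,0,0,0,1],[-0.02,0,0,0,0,0,1],[-0.03,0,0,0,0,0,1],[-0.04,0,0,0,0,0,1],[-0.05,0,0,0,0,0,1]]' | tr '\n' ' '
python3 -m crank '[[-0.01,0,0,0,0,0,1],[-0.02,0,0,0,0,0,1],[-0.03,0,0,0,0,0,1],[-0.04,0,0,0,0,0,1],[-0.05,0,0,0,0,0,1]]' | tr '\n' ' '
python3 -m crank '[[-0.008,0,0,0,0,0,1],[-0.016,0,0,0,0,0,1],[-0.024,0,0,0,0,0,1],[-0.032,0,0,0,0,0,1],[-0.04,0,0,0,0,0,1]]' | tr '\n' ' '
python3 -m crank '[[-0.01,0,0,0,0,0,1],[-0.02,0,0,0,0,0,1],[-0.02,0,-0.03,0,0,0,1],[-0.02,0,-0.07,0,0,0,1],[-0.02,0,-0.11,0,0,0,1]]' | tr '\n' ' '
python3 -m crank '[[0.04,0,-0.02,0,0,0,1],[0.08,0,-0.04,0,0,0,1],[0.12,0,-0.06,0,0,0,1],[0.16,0,-0.08,0,0,0,1],[0.2,0,-0.1,0,0,0,1]]' | tr '\n' ' '
python3 -m crank '[[0,0,0,0,0,0,1],[0,0,0,0,0,0,1],[0,0,0,0,0,0,1],[0,0,0,0,0,0,1],[0,0,0,0,0,0,1]]' | tr '\n' ' '
python3 - <<'E'
from rig import cams
import cv2
a=cams.grab_frame('scene')['image'][170:380,60:360];b=cams.grab_frame('side')['image'][80:290,150:450]
cv2.imwrite('pics/s7.png',cv2.resize(cv2.hconcat([a,b])[:,:,::-1],(800,280)))
E
```

```text
clock: 11.75 eef_pos: [583.0, -35.4, 76.8] tcp_rot: [-3.136, 0.001, 1.428] contact_force: [0.1, 0.1, -0.3] opening: 0.004 grasp_force: 0.0 clock: 12.25 eef_pos: [580.4, -74.8, 80.0] tcp_rot: [3.14, -0.0, 1.428] contact_force: [-0.1, 0.5, 0.9] opening: 0.0 grasp_force: 0.1 clock: 12.75 eef_pos: [573.0, -124.3, 79.2] tcp_rot: [-3.141, 0.0, 1.429] contact_force: [1.3, 0.5, -0.2] opening: 0.0 grasp_force: 0.1 clock: 13.25 eef_pos: [565.9, -173.7, 79.3] tcp_rot: [-3.142, 0.0, 1.429] contact_force: [0.5, 0.9, 0.4] opening: -0.0 grasp_force: 0.1 clock: 13.75 eef_pos: [560.3, -213.1, 79.3] tcp_rot: [3.142, 0.0, 1.429] contact_force: [0.2, -0.5, 0.4] opening: 0.001 grasp_force: 0.0 clock: 14.25 eef_pos: [557.0, -232.8, 190.1] tcp_rot: [-3.14, -0.0, 1.428] contact_force: [0.3, 0.2, 0.3] opening: -0.003 grasp_force: 0.0 clock: 14.75 eef_pos: [585.8, -33.3, 290.3] tcp_rot: [3.141, 0.0, 1.429] contact_force: [0.7, 0.1, 0.0] opening: 0.001 grasp_force: 0.0 clock: 15.25 eef_pos: [585.5, -35.4, 288.6] tcp_rot: [-3.14, 0.0, 1.427] contact_force: [0.4, 0.6, -0.4] opening: 0.001 grasp_force: 0.0
```

View pics/s7.png

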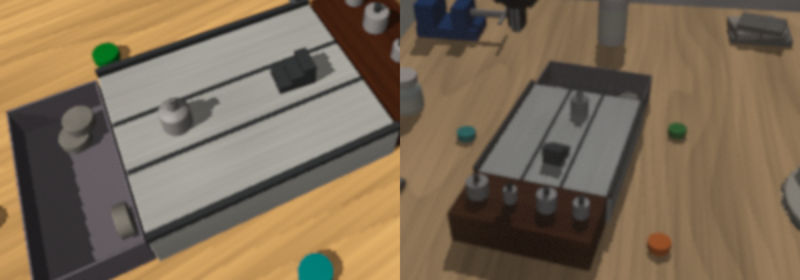

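All three cores are in the pan, at (75,118), (75,135) and (123,221). The bit and step block are unmoved and the arm is clear.

```bash
python3 -c "
from rig import sign_off
print(sign_off())"
```

```text
the job is handed in; nothing more can be done
None
```

I swept all three stone cores into the catch pan with closed fingers, left the core bit and step block where they stood, and handed the job in at about 15 s of the 54 s allowed.

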